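# Hold a drip-pole arm level above its mounting stand

### The arm

A 6-joint arm with a two-finger parallel gripper is mounted at the origin on a cart in front of the work surface, level with it; the furniture and walls round the work are solid. World frame = base frame: x ahead of the robot, y to its left, z up, the work surface at z = 0. Lengths are in m, angles in rad, forces in N, time in s.
With the tool pointing down it reaches from about 0.375 to 0.975 m from the base axis. Payload 3.8 kg.
Tool frame: the origin (TCP) lies midway between the tips of the shut fingers; the grasp point (between the pads) lies 19 mm behind it; z points along the fingers, y is the line along which they close (so a half turn about z gives the same grasp; the last joint's range is limited). The gripper opens to 85 mm and grips with 20 to 120 N. Pads are 22 mm wide; open, the fingers measure 114 mm over their backs; the gripper's body (76 mm by 85 mm) begins 54 mm behind the grasp point. The pads swing forward as they close: fully open they stand 13 mm farther back than shut.
Start: joints at [1.291, 0.264, 1.604, -0, 1.274, -0.037], TCP at [0.162, 0.655, 0.231] pointing down, gripper open.
Joint ranges: [-2.63, 2.63], [-0.94, 2.18], [0.31, 2.57], [-1.31, 4.45], [0, 2.66], [-2.55, 2.55]. Speed limits (rad/s): [2.57, 2.57, 3.14, 3.14, 3.14, 3.14].

### API

Orientations are given as a rotation vector (axis times angle).
In Python, from workcell import sensors, viewer, job gives the robot as it stands.
- The arm moves only by the shell command python3 -m inch 'ROWS' [FORCE]. ROWS is JSON, one flat list of numbers, 7 for each row, row after row: the shift along the tool's x, y, z in mm, then the turn, a rotation vector about the tool's x, y, z in degrees, then the finger opening in mm, from 0 to 85.4. A call has exactly 8 rows; each row shifts and turns the commanded pose from where the row before left it, along the tool's axes as they then stand; what a row does not reach is not made up. A row lasts 1/10 s, in which the tool goes at most 50 mm and 8.59 degrees, less where a joint would pass 70% of its speed; a pose out of reach is approached as far as the arm can. A call is refused whole if a number of a shift passes 50 or a number of a turn 8.59, either way. A call with a gripper value outside its range is refused whole. The fingers move at their own pace and stop on an object; FORCE is the grip in N (left out, the last holds). Time passes only in rows, so rows that do not move let the fingers close, or fill a call up. It gives the time, the measured TCP pose, the force, the opening and the grip force at its end, in the units of the state.
- sensors.read_state(): the state, without advancing time (a new reading comes with each control period).
- viewer.read_camera(name): name is "side" or "top"; returns the picture (400x640x3 uint8, red, green, blue); there is no depth.
- viewer.camera_params(name): a dict with "K" (3x3 intrinsics, pixels), "k1" (the pictures are not rectified: a ray, as slopes to the right and down, at radius r is drawn at 1 + k1 r^2 times it, then the intrinsics apply), "world_to_cam" (4x4, takes a point from world to camera coordinates). Camera axes: x right, y down, z forward; pixel columns grow to the right and rows downward; lengths in m; the calibration is good to about 2 mm. A picture is of the moment at which its call begins. camera_params takes no time and is no camera call.
- job.finish_job(): hands the job in; it is judged then, once.
The state is a dict: "time": time; "q": joint angles; "joint_vel": joint speeds; "joint_torque": joint torques, N m; "tool_pos": TCP position; "tcp_rot": TCP orientation; "wrist_force": force on the tool from outside, world axes, zero at the start; "torque": the same for the moment, N m; "width": opening from 0.0 (shut) to 1.0 (fully open); "grip_force": force on a finger pad.
Only numpy, scipy, OpenCV 4.12 (cv2) and the standard library are available. Lean on these libraries where they do the work, as an engineer would, in place of code of your own. Each camera call takes 0.05 s, during which the arm holds its last target. There are 200 camera calls.

### The job

A colleague wants to slip a washer onto the post of the mounting stand before the support arm goes on. Pinch the support arm by its bare bar at its balance point (the heavy clamp makes it tail-heavy), lift it, keep it level all the way, and hold it still and level about 4 cm above the stand, lined up for fitting, with the blue eye straight above the post and the rubber tail above the fork. Do not knock the stand with the arm or disturb the other things, and finish while still holding the arm there: do not lower it on or let go.

Things in the scene. Friction and masses are not known exactly. Their poses are not given: they have to be found in the camera images.
- support_arm: Loose drip-pole support arm lying flat, 332 long, 0.5 kg with clamp: blue ring (eye: diameter 44, height 40, hole 24) at its -x end; aluminium bar 14 wide, 24 high, its underside 8 above the eye's; black rubber tail at +x; dark steel clamp (30 long, 40 wide, 64 high with knob) in the tail half. Origin on the underside, 140 from eye axis, 160 from tail; x along bar to tail, z up.
- bar_mid (a point): Middle of the bar's section, 20 mm above the arm's origin; axes as the arm's. Without the clamp the arm (0.25 kg) balances here; with the clamp on (also 0.25 kg) it balances half-way between here and the clamp's middle, 40 to 62.5 mm from here, where the bar is bare and can be pinched across its 14 mm width.
- eye_axis (a point): Axis of the blue eye's hole, at the eye's underside; 140 mm from the arm's origin along -x.
- tail_foot (a point): Underside of the small foot of the rubber tail, level with the eye's underside; 160 mm from the arm's origin along +x.
- clamp_mid (a point): Middle of the steel clamp block at the height of the bar's middle.
- pole_clamp (a joint): Where the clamp is locked on the bar, m: its middle is 0.080 + this value from bar_mid towards the tail (0 to 0.045). Locked tight: it does not slide in handling.
- stand: Fixed mounting stand: white base plate 345 x 66 x 12 mm with an upright steel post (diameter 18) near its -x end, for the eye, and a grey U-shaped fork (gap 26 across y) at its +x end, for the tail. Origin on its underside; x from post to fork, z up; post at x = -140, fork at x = +160, as far apart as the arm's eye and tail.
- post_top (a point): Centre of the top of the stand's steel post, 55 mm above the table.
- fork_top (a point): Middle of the fork, at the top of its prongs, 49 mm above the table; 300 mm from the post.
- gel_blue: Bystander, to be left alone: small blue bottle with a white cap, 43 x 43 x 60 mm; origin at its underside's centre.
- timer: Bystander, to be left alone: white kitchen-style timer with a grey dial, 66 x 66 x 48 mm; origin at its underside's centre.
- lancet_pack: Bystander, to be left alone: small white and purple carton, 31 x 47 x 72 mm; origin at its underside's centre.
- marker: Bystander, to be left alone: red and white marker pen, 17 x 135 x 16 mm; origin at its underside's centre.
- thermometer: Bystander, to be left alone: white flat clinical thermometer, 122 x 20 x 11 mm; origin at its underside's centre.
- swab_packet: Bystander, to be left alone: flat white sachet, 71 x 50 x 6 mm; origin at its underside's centre.

How it is judged:
By the outcome, as a careful person would: the job done as asked, in the order asked, and still so for the second after the job is handed in, while the arm keeps its last pose, push and grip.
It also fails if it takes over 38 s, if anything falls off the work surface, if the arm or the gripper's body presses on something with over 40 N, if the wrist force passes 120 N, or if a joint passes its speed limit or range.

## Working session

There is one attempt and no reset: what is moved stays moved. The work goes in short steps, Python scripts to look and compute and a shell command to move; the robot and the scene stay as the last step left them, time stands still between calls to the robot, and variables do not carry over. Pictures are saved under pics/ and viewed, at most 10 in all, crops included, and the job is handed in when it is done.

```bash
mkdir -p pics; python3 - <<'E'
from workcell import sensors, viewer
import cv2,numpy as np
s=sensors.read_state();print(s)
for n in("top","side"):
    im=viewer.read_camera(n);cv2.imwrite(f"pics/{n}0.png",im[:,:,::-1]);p=viewer.camera_params(n);print(n,p)
E
```

```text
{'time': 0.0, 'q': array([ 1.29110893e+00,  2.64747244e-01,  1.60537298e+00, -2.54358231e-05,
        1.27369120e+00, -3.69045546e-02]), 'joint_vel': array([-6.92012930e-04,  8.89087270e-04,  7.54378787e-04, -6.59377982e-05,
        3.06216434e-04,  1.11201784e-04]), 'joint_torque': array([ 1.50558299e-03, -5.15105009e+01, -3.67319942e+01, -1.26728987e-04,
        1.31844150e-02,  1.58759576e-05]), 'tool_pos': array([0.16208525, 0.65450115, 0.22996655]), 'tcp_rot': array([-0.38037515, -3.11815019,  0.00344733]), 'wrist_force': array([-0.31043831,  0.48101865,  0.34251484]), 'torque': array([ 0.01689542, -0.0072905 , -0.01379464]), 'grip_force': 0.0, 'width': 0.9977379359672759}
top {'K': array([[515.92515235,   0.        , 321.11968878],
       [  0.        , 515.92515235, 204.83823814],
       [  0.        ,   0.        ,   1.        ]]), 'k1': -0.11479927404777317, 'world_to_cam': array([[ 0.13304619, -0.99110056,  0.00428881, -0.04824451],
       [-0.96686594, -0.13074174, -0.21926434,  0.56770057],
       [ 0.21787373,  0.02502558, -0.97565606,  1.27613864],
       [ 0.        ,  0.        ,  0.        ,  1.        ]])}
side {'K': array([[388.16858753,   0.        , 325.83110938],
       [  0.        , 388.16858753, 191.89131726],
       [  0.        ,   0.        ,   1.        ]]), 'k1': 0.008459834810452555, 'world_to_cam': array([[ 0.90729011, -0.42018942,  0.01629424, -0.50357418],
       [-0.23363538, -0.53593542, -0.8112877 ,  0.20952715],
       [ 0.34962717,  0.7322664 , -0.58442002,  0.93011742],
       [ 0.        ,  0.        ,  0.        ,  1.        ]])}
```

View pics/top0.png

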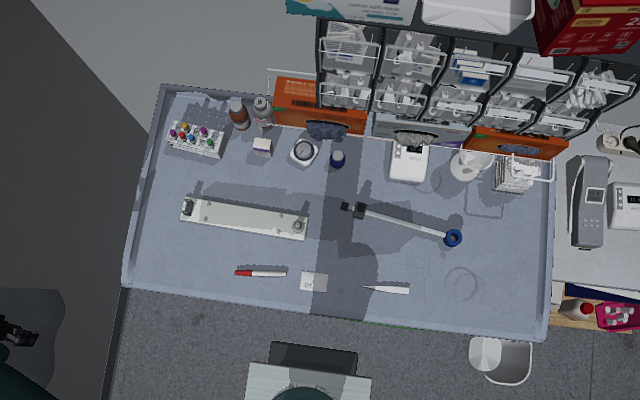

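View pics/side0.png

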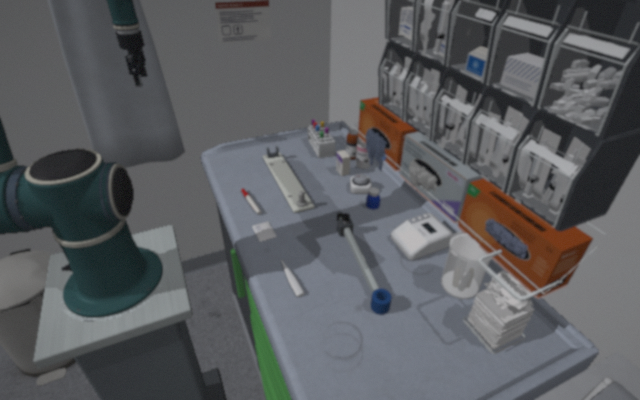

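The top view shows the arm with its eye at (453,238) and clamp at (360,210). The stand has its post at about (298,226) and its fork at about (187,208). The side view has the eye at (381,301), the post at (300,202) and the fork at (273,152). I'll zoom in next.

```bash
python3 - <<'E'
import cv2,numpy as np
t=cv2.imread("pics/top0.png");s=cv2.imread("pics/side0.png")
a=cv2.resize(t[190:255,170:330],None,fx=5,fy=5,interpolation=cv2.INTER_CUBIC)[:,:800]
b=cv2.resize(t[190:250,330:490],None,fx=5,fy=5,interpolation=cv2.INTER_CUBIC)[:,:800]
cv2.imwrite("pics/z1.png",np.vstack([a,b])[:600])
a=cv2.resize(s[140:220,250:330],None,fx=5,fy=5,interpolation=cv2.INTER_CUBIC)
b=cv2.resize(s[200:320,325:405],None,fx=5,fy=5,interpolation=cv2.INTER_CUBIC)
z=np.zeros((600,800,3),np.uint8);z[:400,:400]=a;z[:,400:]=b
cv2.imwrite("pics/z2.png",z)
E
```

```text
(no output)
```

View pics/z1.png

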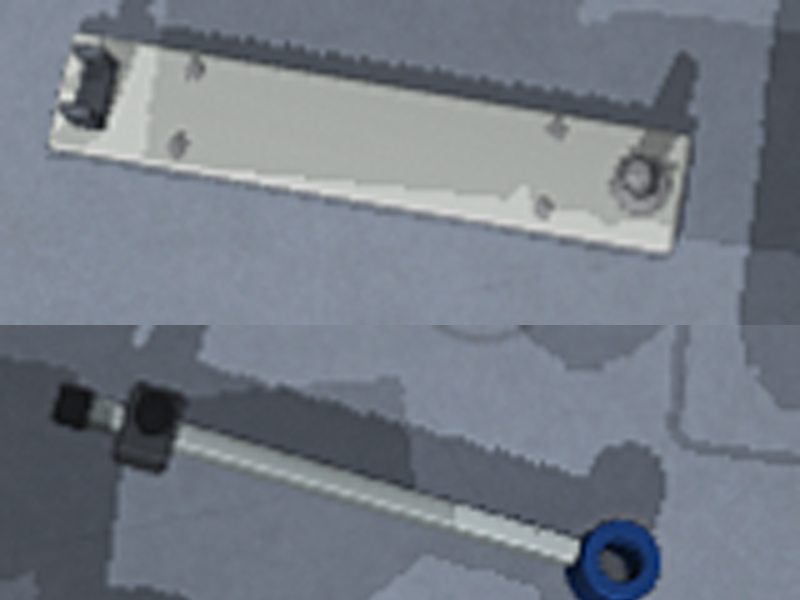

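View pics/z2.png

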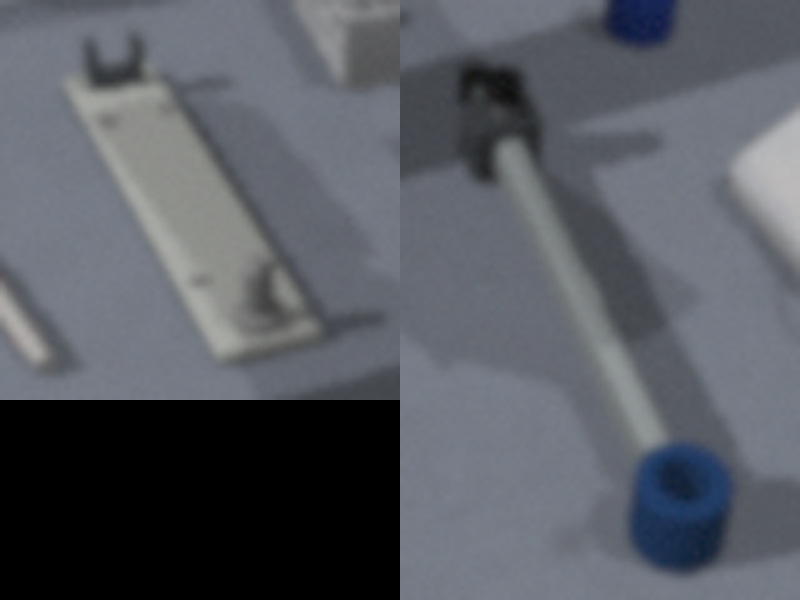

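The crops show these points in full top-view pixels:
- **Plate corners:** (186,196.6), (180,220), (304,241) and (308.4,216).
- **Post top:** about (298.5,225.5).
- **Eye hole:** about (454,237).
- **Clamp and bar:** the clamp's bar-side face meets the bar at about (366,212.5).

The side view agrees with this. Now I'll compute the world positions.

```bash
cat > h.py <<'E'
import cv2,numpy as np
from workcell import viewer
P={n:viewer.camera_params(n) for n in("top","side")}
def ray(n,uv):
    p=P[n];K=p["K"];M=p["world_to_cam"]
    d=cv2.undistortPoints(np.array([[uv]],float),K,np.array([p["k1"],0,0,0,0.]))[0,0]
    # drawn = ideal*(1+k1 r^2) = OpenCV model
    R=M[:3,:3];C=-R.T@M[:3,3];return C,R.T@np.r_[d,1]
def at(n,uv,z):
    C,v=ray(n,uv);return C+v*(z-C[2])/v[2]
def proj(n,X):
    p=P[n];M=p["world_to_cam"]
    r,_=cv2.projectPoints(np.array(X,float).reshape(-1,3),cv2.Rodrigues(M[:3,:3])[0],M[:3,3],p["K"],np.array([p["k1"],0,0,0,0.]));return r[:,0]
E
python3 - <<'E'
from h import *
np.set_printoptions(precision=4,suppress=True)
z=lambda x,y,ox,oy:((x+.5)/5-.5+ox,(y+.5)/5-.5+oy)
T=lambda x,y:z(x,y,170,190); B=lambda x,y:z(x,y-325,330,190)
S1=lambda x,y:z(x,y,250,140); S2=lambda x,y:z(x-400,y,325,200)
c=np.array([at("top",T(*q),.012) for q in[(80,33),(52,150),(670,255),(693,130)]])
print("plate",c[:,:2],np.linalg.norm(np.diff(c,axis=0),axis=1))
ax=(c[0]+c[1])/2-(c[2]+c[3])/2;print("centre",c.mean(0),"yaw",np.degrees(np.arctan2(ax[1],ax[0])),np.linalg.norm(ax))
print("post top",at("top",T(643,175),.055),"side",at("side",S1(268,270),.055))
im={n:cv2.imread(f"pics/{n}0.png") for n in("top","side")}
for n,box,in(("top",(430,220,480,260)),("side",(360,280,410,330))):
    h=cv2.cvtColor(im[n],cv2.COLOR_BGR2HSV);m=((h[...,1]>150)&(abs(h[...,0].astype(int)-110)<15)).astype(np.uint8)
    k=np.zeros_like(m);k[box[1]:box[3],box[0]:box[2]]=1;m&=k
    cs,_=cv2.findContours(m,cv2.RETR_EXTERNAL,cv2.CHAIN_APPROX_NONE);q=max(cs,key=cv2.contourArea)
    f=cv2.drawContours(np.zeros_like(m),[q],-1,1,-1);M=cv2.moments(f,True);u=(M['m10']/M['m00'],M['m01']/M['m00'])
    print(n,"eye silhouette c",u,at(n,u,.02))
print("hole",at("top",B(622,560),.040),"side",at("side",S2(683,480),.040))
# bar centreline
g=cv2.cvtColor(im["top"],cv2.COLOR_BGR2HSV);pts=[]
for u in range(370,442):
    col=im["top"][:,u].min(1).astype(int);v0=int(212.5+(u-366)*.268)
    v=np.arange(v0-7,v0+8);w=np.clip(col[v]-130,0,None);
    if w.sum()>0:pts.append(at("top",(u,(w*v).sum()/w.sum()),.030)[:2])
pts=np.array(pts,np.float32);l=cv2.fitLine(pts,cv2.DIST_HUBER,0,.001,.001).ravel();print("bar n",len(pts),"line",l,"yaw",np.degrees(np.arctan2(l[1],l[0])))
print("clampface",at("top",B(182,437),.032),"clamp far",at("top",B(120,415),.032),"tail",at("top",B(52,402),.03))
print("clamp face side",at("side",S2(517,143),.032))
E
```

```text
plate [[0.5549 0.3987]
 [0.4889 0.4015]
 [0.4777 0.0625]
 [0.5465 0.0597]] [0.066  0.3392 0.0688]
centre [0.517  0.2306 0.012 ] yaw 88.34255482102697 0.3391446474569213
post top [0.5109 0.08   0.055 ] side [0.5154 0.0737 0.055 ]
top eye silhouette c (452.5774058577406, 237.65271966527197) [ 0.5368 -0.3304  0.02  ]
side eye silhouette c (380.4923076923077, 300.89846153846156) [ 0.5375 -0.3273  0.02  ]
hole [ 0.5362 -0.3291  0.04  ] side [ 0.5362 -0.3286  0.04  ]
bar n 72 line [ 0.1431  0.9897  0.5545 -0.1997] yaw 81.770035
clampface [ 0.5727 -0.0918  0.032 ] clamp far [ 0.5801 -0.0577  0.032 ] tail [ 0.5828 -0.021   0.03  ]
clamp face side [ 0.5777 -0.0919  0.032 ]
```

The eye is at about (0.5365,-0.329) and the bar's yaw is about 81.8°. The clamp's middle is about 255 mm from the eye, so the balance point is about 198 mm from it, at (0.565,-0.133). I'll move there at height first.

```bash
python3 -m inch '[-24,-28,0,0,0,0,85,-24,-28,0,0,0,0,85,-24,-28,0,0,0,0,85,-24,-28,0,0,0,0,85,-24,-28,0,0,0,0,85,-24,-28,0,0,0,0,85,-24,-28,0,0,0,0,85,-24,-28,0,0,0,0,85]'
python3 -m inch '[-24,-28,0,0,0,0,85,-24,-28,0,0,0,0,85,-24,-28,0,0,0,0,85,-24,-28,0,0,0,0,85,-24,-28,0,0,0,0,85,-24,-28,0,0,0,0,85,-24,-28,0,0,0,0,85,-24,-28,0,0,0,0,85]'
python3 -m inch '[-24,-28,0,0,0,0,85,-24,-28,0,0,0,0,85,-24,-28,0,0,0,0,85,-24,-28,0,0,0,0,85,-24,-28,0,0,0,0,85,-24,-28,0,0,0,0,85,-24,-28,0,0,0,0,85,-24,-28,0,0,0,0,85]'
python3 -m inch '[0,0,0,0,0,8.4,85,0,0,0,0,0,8.4,85,0,0,0,0,0,8.4,85,0,0,0,0,0,8.4,85,0,0,0,0,0,8.4,85,0,0,0,0,0,8.4,85,0,0,0,0,0,8.4,85,0,0,0,0,0,8.4,85]'
python3 -m inch '[0,0,0,0,0,8.4,85,0,0,0,0,0,8.4,85,0,0,0,0,0,0,85,0,0,0,0,0,0,85,0,0,0,0,0,0,85,0,0,0,0,0,0,85,0,0,0,0,0,0,85,0,0,0,0,0,0,85]'
cat > e.py <<'E'
# usage: e.py x y z yaw_deg : error in tool axes (mm, deg)
import sys,numpy as np
from scipy.spatial.transform import Rotation as R
from workcell import sensors
s=sensors.read_state();x,y,z,a=map(float,sys.argv[1:5]);r=R.from_rotvec(s["tcp_rot"])
a=np.radians(a);X=np.array([np.cos(a),np.sin(a),0]);Z=np.array([0,0,-1.]);D=R.from_matrix(np.c_[X,np.cross(Z,X),Z])
np.set_printoptions(precision=2,suppress=True)
print("t",s["time"],"shift",r.inv().apply(np.array([x,y,z])-s["tool_pos"])*1e3,"turn",np.degrees((r.inv()*D).as_rotvec()),"pos",s["tool_pos"]*1e3,"F",s["wrist_force"],"M",s["torque"],"w",s["width"]*85.4,"g",s["grip_force"])
E
python3 e.py .5647 -.133 .006 81.8
```

```text
time: 0.9
tool_pos: [0.295, 0.3899, 0.2308]
tcp_rot: [-0.38, -3.118, 0.001]
wrist_force: [0.3, -1.2, 0.3]
width: 0.998
grip_force: 0.0
time: 1.7
tool_pos: [0.4274, 0.1265, 0.231]
tcp_rot: [-0.38, -3.118, 0.0]
wrist_force: [0.6, 0.7, 0.0]
width: 0.994
grip_force: 0.0
time: 2.5
tool_pos: [0.5599, -0.137, 0.2307]
tcp_rot: [-0.381, -3.118, -0.0]
wrist_force: [0.0, 0.5, -0.6]
width: 0.994
grip_force: 0.0
time: 3.3
tool_pos: [0.5594, -0.1354, 0.2306]
tcp_rot: [-2.049, -2.38, 0.001]
wrist_force: [-0.4, -0.3, 1.0]
width: 0.994
grip_force: 0.0
time: 4.1
tool_pos: [0.5598, -0.1356, 0.2313]
tcp_rot: [2.369, 2.063, 0.0]
wrist_force: [0.5, -0.4, 0.5]
width: 0.994
grip_force: 0.0
t 4.1 shift [  3.21   4.45 225.33] turn [0.   0.   0.32] pos [ 559.84 -135.57  231.33] F [ 0.49 -0.44  0.52] M [ 0.01 -0.01 -0.  ] w 84.85817666012257 g 0.0
```

```bash
python3 -m inch '[3,4.5,20,0,0,0.3,60,0,0,20,0,0,0,60,0,0,20,0,0,0,60,0,0,20,0,0,0,60,0,0,20,0,0,0,60,0,0,20,0,0,0,60,0,0,20,0,0,0,60,0,0,20,0,0,0,60]'
python3 -m inch '[0,0,16,0,0,0,60,0,0,14,0,0,0,60,0,0,10,0,0,0,60,0,0,8,0,0,0,60,0,0,6,0,0,0,60,0,0,6,0,0,0,60,0,0,5,0,0,0,60,0,0,0,0,0,0,60]'
python3 e.py .5647 -.133 .006 81.8
python3 - <<'E'
from h import *
t=viewer.read_camera("top")[:,:,::-1];s=viewer.read_camera("side")[:,:,::-1]
a=cv2.resize(t[170:290,310:470],None,fx=4,fy=4);b=cv2.resize(s[180:330,300:420],None,fx=4,fy=4)
cv2.imwrite("pics/g1.png",cv2.resize(np.hstack([a,b[:480]]),(800,344)))
E
```

```text
time: 4.9
tool_pos: [0.5648, -0.1333, 0.0706]
tcp_rot: [2.374, 2.057, 0.0]
wrist_force: [1.0, 0.5, 0.4]
width: 0.7
grip_force: 0.0
time: 5.7
tool_pos: [0.5643, -0.1331, 0.0057]
tcp_rot: [-2.374, -2.056, 0.001]
wrist_force: [-0.3, 0.1, 0.3]
width: 0.706
grip_force: 0.0
t 5.7 shift [ 0.18  0.4  -0.28] turn [-0.05 -0.01 -0.01] pos [ 564.28 -133.12    5.72] F [-0.29  0.09  0.26] M [-0.01 -0.02 -0.  ] w 60.32821902841364 g 0.0
```

View pics/g1.png

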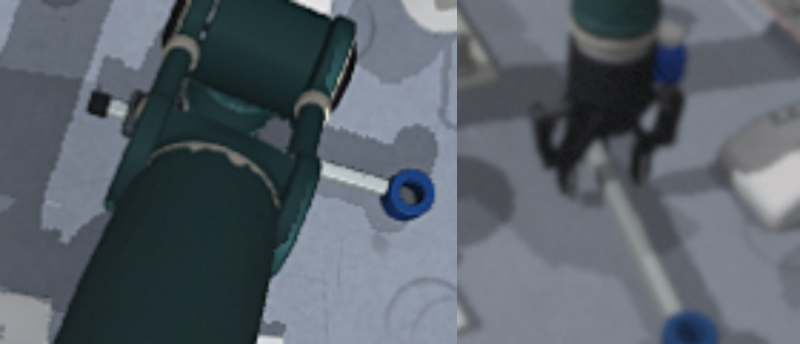

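The fingers straddle the bar: in the side crop the bar is at (600,160) between fingertips at about (567,185) and (645,170). I'll close and test-lift 20 mm.

```bash
python3 -m inch '[0,0,0,0,0,0,30,0,0,0,0,0,0,15,0,0,0,0,0,0,5,0,0,0,0,0,0,5,0,0,0,0,0,0,5,0,0,0,0,0,0,5,0,0,0,0,0,0,5,0,0,0,0,0,0,5]' 90
python3 e.py .5647 -.133 .006 81.8
python3 -m inch '[0,0,-1,0,0,0,5,0,0,-2,0,0,0,5,0,0,-4,0,0,0,5,0,0,-5,0,0,0,5,0,0,-5,0,0,0,5,0,0,-3,0,0,0,5,0,0,0,0,0,0,5,0,0,0,0,0,0,5]'
python3 e.py .5647 -.133 .026 81.8
python3 - <<'E'
from h import *
s=viewer.read_camera("side")[:,:,::-1];t=viewer.read_camera("top")[:,:,::-1]
cv2.imwrite("pics/t1.png",t);cv2.imwrite("pics/s1.png",s)
z=np.hstack([cv2.resize(s[190:340,310:410],(400,600)),cv2.resize(t[180:270,330:470],(400,257))[:257] if 0 else cv2.copyMakeBorder(cv2.resize(t[180:270,330:470],(400,257)),0,343,0,0,0)])
cv2.imwrite("pics/g2.png",z)
E
```

```text
time: 6.6
tool_pos: [0.566, -0.1335, 0.0072]
tcp_rot: [2.374, 2.055, 0.002]
wrist_force: [2.2, 0.5, 5.0]
width: 0.142
grip_force: 88.5
t 6.6 shift [ 0.3  -1.34  1.18] turn [ 0.14  0.01 -0.03] pos [ 565.98 -133.49    7.19] F [2.19 0.55 5.02] M [ 0.02 -0.38 -0.34] w 12.168203103474198 g 88.49712252616882
time: 7.4
tool_pos: [0.5647, -0.1332, 0.0265]
tcp_rot: [2.375, 2.057, 0.0]
wrist_force: [0.3, 0.1, -4.8]
width: 0.148
grip_force: 87.7
t 7.4 shift [ 0.24 -0.08  0.47] turn [ 0.01  0.   -0.01] pos [ 564.74 -133.25   26.47] F [ 0.3   0.11 -4.83] M [ 0.01 -0.05  0.06] w 12.67632738733163 g 87.70297765731812
```

View pics/g2.png

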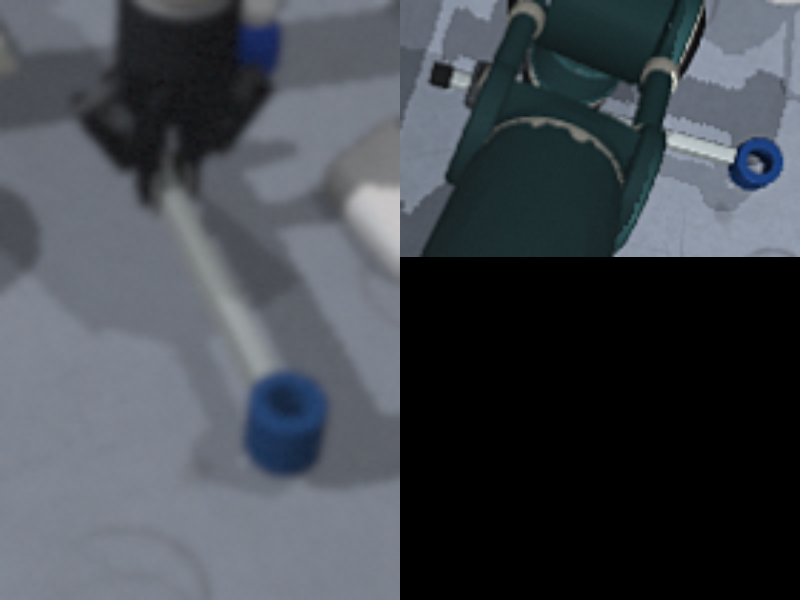

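The arm hangs free, with 4.9 N on the wrist. The eye is clear of the table at about (285,420) in the side crop. I'll check that it's level by triangulating the eye and the tail.

```bash
cat >> h.py <<'E'
def eye(n,im,near,r=30):
    h=cv2.cvtColor(im,cv2.COLOR_BGR2HSV);m=((h[...,1]>130)&(abs(h[...,0].astype(int)-110)<15)).astype(np.uint8)
    k=np.zeros_like(m);cv2.circle(k,tuple(int(a) for a in near),r,1,-1);m&=k
    cs,_=cv2.findContours(m,cv2.RETR_EXTERNAL,cv2.CHAIN_APPROX_NONE);q=max(cs,key=cv2.contourArea)
    M=cv2.moments(q);return (M['m10']/M['m00'],M['m01']/M['m00'])
def tri(a,b):
    (C1,v1),(C2,v2)=ray("top",a),ray("side",b)
    A=np.c_[v1,-v2];l=np.linalg.lstsq(A,C2-C1,rcond=None)[0];p,q=C1+l[0]*v1,C2+l[1]*v2
    return (p+q)/2,np.linalg.norm(p-q)
E
python3 - <<'E'
from h import *
for i in(0,1):
    t=cv2.imread(f"pics/top0.png" if i==0 else "pics/t1.png");s=cv2.imread("pics/side0.png" if i==0 else "pics/s1.png")
    g=proj("top",[.5365,-.329,.02+.02*i])[0],proj("side",[.5365,-.329,.02+.02*i])[0]
    a,b=eye("top",t,g[0]),eye("side",s,g[1]);print(a,b,tri(a,b))
E
```

```text
(452.5971599402092, 237.72496263079222) (380.55350742447513, 300.73681515617) (array([ 0.53583383, -0.32952725,  0.02387847]), np.float64(2.707705485498859e-05))
(454.41150442477874, 236.9933628318584) (380.8712921065862, 295.24183006535947) (array([ 0.53459807, -0.32949997,  0.04307813]), np.float64(0.00020909126651823162))
```

The eye rose 19 mm, matching the lift, so the arm is level. I'll refine the post and fork positions while the arm is held.

```bash
python3 - <<'E'
import cv2,numpy as np
t=cv2.imread("pics/top0.png");s=cv2.imread("pics/side0.png")
f=lambda i,u,v:cv2.resize(i[v:v+25,u:u+33],None,fx=12,fy=12,interpolation=cv2.INTER_CUBIC)
z=np.vstack([np.hstack([f(t,282,212),f(t,172,195)]),np.hstack([f(s,285,190),f(s,257,142)])])
print(z.shape);cv2.imwrite("pics/z3.png",z)
E
```

```text
(600, 792, 3)
```

View pics/z3.png

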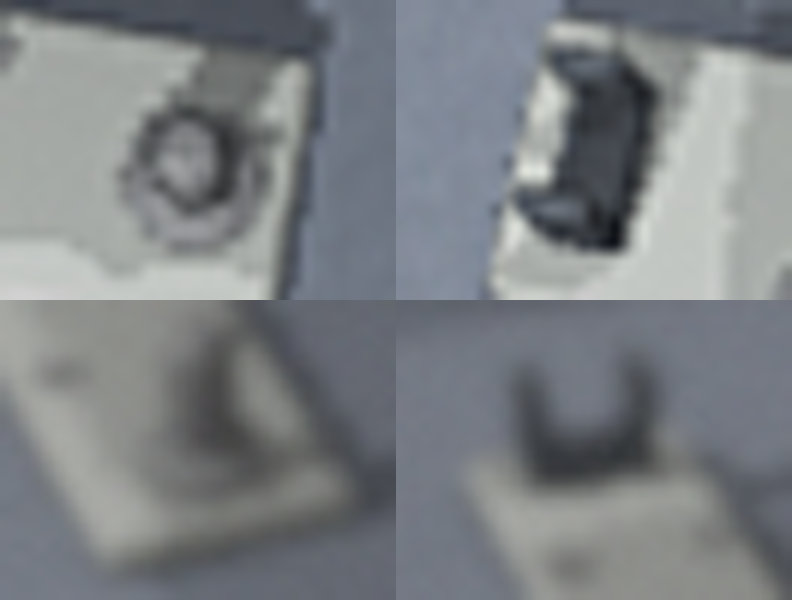

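In the zoomed picture the top-view post disc is centred at about (187,153), its collar at about (196,178), and the prong tops at about (585,65) and (552,207). In the side view the post top is near (212,345), and the prong tips are at (527,365) and (640,355).

```bash
python3 - <<'E'
from h import *
np.set_printoptions(precision=4,suppress=True)
z=lambda x,y,ox,oy:((x+.5)/12-.5+ox,(y+.5)/12-.5+oy)
p=at("top",z(187,153,282,212),.055);c=at("top",z(196,178,282,212),.016)
f=at("top",z(568-396,136,172,195),.049);fs=at("side",z(583-396,360-300,257,142),.047);ps=at("side",z(212,345-300,285,190),.053)
print("post",p,"collar",c,"side",ps,"fork",f,"side",fs)
im=cv2.imread("pics/top0.png");
# plate mask -> minAreaRect-ish in world
m=(im.min(2)>150).astype(np.uint8);k=np.zeros_like(m);k[190:246,175:312]=1;m&=k
m=cv2.morphologyEx(m,cv2.MORPH_CLOSE,np.ones((7,7)));cs,_=cv2.findContours(m,cv2.RETR_EXTERNAL,cv2.CHAIN_APPROX_NONE)
q=max(cs,key=cv2.contourArea)[:,0];w=np.array([at("top",a,.012)[:2] for a in q],np.float32)*1000
print(cv2.minAreaRect(w), cv2.contourArea(w))
E
```

```text
post [0.5113 0.0829 0.055 ] collar [0.513  0.0828 0.016 ] side [0.5144 0.0788 0.053 ] fork [0.5216 0.3819 0.049 ] side [0.5255 0.3897 0.047 ]
((516.1597290039062, 233.06509399414062), (340.5262145996094, 63.68354797363281), 87.95877075195312) 18292.498774406442
```

Post at about (0.512,0.0827), fork at about (0.5216,0.382), so they're 299 mm apart and the yaw is about 88.1°. The TCP target is (0.5186,0.2805). I'll lift first.

```bash
python3 -m inch '[0,0,-6,0,0,0,5,0,0,-14,0,0,0,5,0,0,-22,0,0,0,5,0,0,-28,0,0,0,5,0,0,-28,0,0,0,5,0,0,-22,0,0,0,5,0,0,-14,0,0,0,5,0,0,-6,0,0,0,5]'
python3 -m inch '[3,-1,0,0,0,0,5,8,-2,0,0,0,0,5,14,-4,0,0,0,0,5,19,-5,0,0,0,0,5,22,-6,0,0,0,0,5,24,-6,0,0,0,0,5,24,-6,0,0,0,0,5,24,-6,0,0,0,0,5]'
python3 -m inch '[24,-6,0,0,0,0,5,24,-6,0,0,0,0,5,24,-6,0,0,0,0,5,24,-6,0,0,0,0,5,24,-6,0,0,0,0,5,24,-6,0,0,0,0,5,22,-6,0,0,0,0,5,20,-5,0,0,0,0,5]'
python3 -m inch '[18,-5,0,0,0,-0.5,5,14,-4,0,0,0,-1,5,10,-3,0,0,0,-1.4,5,6,-2,0,0,0,-1.4,5,3,-1,0,0,0,-1.2,5,1,0,0,0,0,-0.8,5,0,0,0,0,0,0,5,0,0,0,0,0,0,5]'
python3 e.py .5186 .2805 .1015 88.1
```

```text
time: 8.3
tool_pos: [0.5659, -0.1336, 0.169]
tcp_rot: [2.372, 2.054, 0.003]
wrist_force: [0.1, -1.2, -4.6]
width: 0.144
grip_force: 87.9
time: 9.1
tool_pos: [0.5472, 0.0107, 0.1648]
tcp_rot: [-2.373, -2.056, 0.003]
wrist_force: [-0.5, 1.0, -4.0]
width: 0.145
grip_force: 87.9
time: 9.9
tool_pos: [0.5268, 0.2012, 0.1648]
tcp_rot: [-2.372, -2.057, 0.004]
wrist_force: [-0.2, -0.5, -4.7]
width: 0.145
grip_force: 87.9
time: 10.7
tool_pos: [0.5206, 0.2522, 0.1663]
tcp_rot: [2.259, 2.183, -0.0]
wrist_force: [0.4, -0.7, -4.8]
width: 0.142
grip_force: 87.9
t 10.7 shift [28.25 -2.93 64.84] turn [ 0.01  0.01 -0.06] pos [520.56 252.18 166.34] F [ 0.37 -0.68 -4.79] M [ 0.   -0.02 -0.  ] w 12.104865431667955 g 87.91349530220032
```

Align horizontally, lower partway, then look.

```bash
python3 -m inch '[2,0,0,0,0,0,5,5,-0.5,0,0,0,0,5,7,-1,0,0,0,0,5,7,-1,0,0,0,0,5,5,-0.5,0,0,0,0,5,2,0,0,0,0,0,5,0,0,0,0,0,0,5,0,0,0,0,0,0,5]'
python3 -m inch '[0,0,2,0,0,0,5,0,0,6,0,0,0,5,0,0,10,0,0,0,5,0,0,12,0,0,0,5,0,0,8,0,0,0,5,0,0,4,0,0,0,5,0,0,2,0,0,0,5,0,0,0,0,0,0,5]'
python3 e.py .5186 .2805 .1015 88.1
python3 - <<'E'
from h import *
t=viewer.read_camera("top")[:,:,::-1];s=viewer.read_camera("side")[:,:,::-1]
cv2.imwrite("pics/t2.png",t);cv2.imwrite("pics/s2.png",s)
g=proj("top",[.512,.083,.135])[0],proj("side",[.512,.083,.135])[0]
a,b=eye("top",t,g[0]),eye("side",s,g[1]);print(g,a,b,tri(a,b))
z=np.hstack([cv2.resize(t[170:260,165:325],(640,360))[:,:],]);y=cv2.resize(s[100:220,235:345],(440,480))
o=np.zeros((600,800,3),np.uint8);o[:270,:480]=cv2.resize(t[170:260,165:325],(480,270));o[120:600,360:800]=y;o[:270,:480]=cv2.resize(t[170:260,165:325],(480,270))
cv2.imwrite("pics/g3.png",o)
E
```

```text
time: 11.5
tool_pos: [0.5182, 0.2808, 0.1662]
tcp_rot: [2.258, 2.184, -0.0]
wrist_force: [-0.7, -0.2, -4.3]
width: 0.145
grip_force: 87.9
time: 12.3
tool_pos: [0.5182, 0.2808, 0.1219]
tcp_rot: [-2.258, -2.184, 0.001]
wrist_force: [0.1, -0.7, -4.5]
width: 0.145
grip_force: 87.9
t 12.3 shift [-0.3   0.43 20.44] turn [-0.03  0.01 -0.01] pos [518.19 280.82 121.94] F [ 0.08 -0.7  -4.46] M [ 0.01 -0.11  0.05] w 12.36334546420497 g 87.91700005531311
(array([295.78160652, 218.04404954]), array([300.3130853 , 169.08351665])) (295.073803730738, 217.4420113544201) (299.8990228013029, 168.5928338762215) (array([0.51239549, 0.08507401, 0.13552026]), np.float64(0.0015336709071056504))
```

View pics/g3.png

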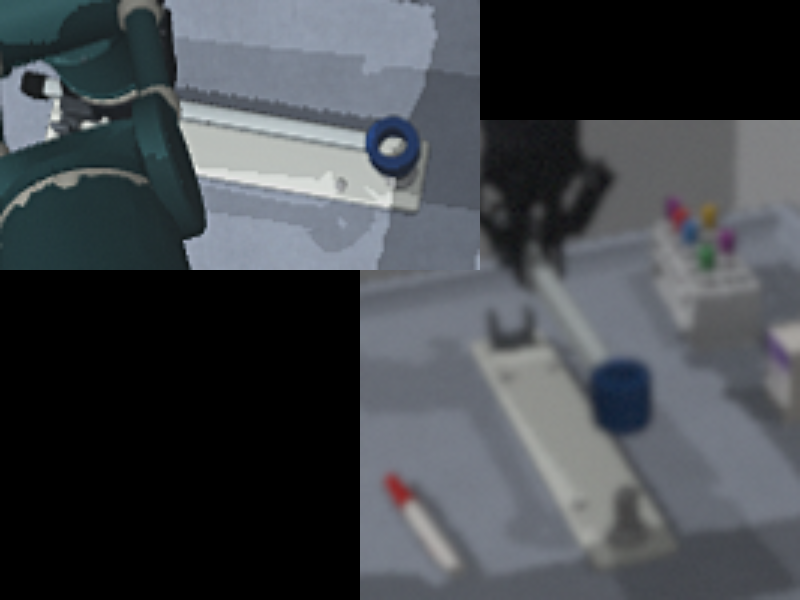

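The eye sits over the post end at about (393,146) in the top crop. In the side crop the eye is at (622,398) and the post top at (627,488). I'll compare them within each camera to remove calibration bias.

```bash
python3 - <<'E'
from h import *
np.set_printoptions(precision=4,suppress=True)
print("eye top",at("top",(295.07,217.44),.1354),"side",at("side",(299.9,168.59),.1354))
s=cv2.imread("pics/s2.png").astype(int);g=s.sum(2)//3
print(g[188:210,292:312])
print(proj("side",[[.512,.083,.055],[.512,.083,.012],[.512,.083,.1354]]))
E
```

```text
eye top [0.5132 0.0849 0.1354] side [0.5117 0.0853 0.1354]
[[141 141 143 141 141 140 141 140 139 134 121  99  86  88  97 104 107 106
  107 106]
 [143 142 142 141 141 142 141 140 139 135 127 109  92  85  90 100 104 107
  107 106]
 [143 142 142 141 141 141 140 136 134 128 124 116 102  86  85  93 101 106
  107 109]
 [142 142 143 142 140 140 137 129 118 110 111 107 102  90  81  86  94 102
  105 108]
 [142 142 142 143 142 139 130 114  99  91  89  92  95  93  87  82  84  97
  104 106]
 [144 142 143 141 142 135 121 102  89  82  81  82  94 100  97  86  83  93
  100 107]
 [141 142 142 141 142 133 115  95  82  79  74  79  97 114 112  95  85  87
   98 104]
 [137 141 143 141 140 132 110  87  76  73  72  80 101 121 125 109  91  85
   89 100]
 [137 142 141 142 142 131 112  85  72  68  70  79 100 121 130 120 101  85
   82  91]
 [140 141 142 144 141 132 110  86  70  67  68  75  98 122 134 131 114  95
   82  85]
 [142 143 142 143 140 133 111  86  71  67  68  70  95 120 134 136 125 110
   89  84]
 [143 142 144 144 140 132 113  88  75  66  69  70  85 108 125 134 133 121
   99  86]
 [143 144 144 142 139
[... 193 characters left out ...]
1  69  68  76  83  94 100 103
   97  92]
 [160 155 146 135 117  97  83  81  77  78  74  75  71  75  79  88  94  96
   97  92]
 [160 155 146 130 109  88  79  78  78  79  77  74  72  74  79  89  92  96
   95  95]
 [150 143 136 123 107  89  81  77  79  79  76  78  78  79  87  93  95  97
   94  96]
 [133 128 126 119 109  99  88  83  82  81  80  81  83  88  90  97  97  95
   97  96]
 [116 117 119 119 116 106  96  92  90  88  88  89  92  93  95  96  92  93
   93  90]
 [104 111 117 117 119 112 104  98  96  93  93  93  93  94  93  89  88  86
   85  82]
 [ 95 103 114 116 118 112 104  98  94  92  90  88  88  88  86  83  83  78
   78  76]]
[[300.9177 192.1651]
 [301.222  203.8042]
 [300.3099 168.9631]]
```

```bash
python3 -m inch '[-0.6,0,1,0,0,0,5,-0.6,0,3,0,0,0,5,-0.6,0,5,0,0,0,5,-0.5,0,5,0,0,0,5,0,0,4,0,0,0,5,0,0,2,0,0,0,5,0,0,0.4,0,0,0,5,0,0,0,0,0,0,5]'
python3 -m inch '[0,0,0,0,0,0,5,0,0,0,0,0,0,5,0,0,0,0,0,0,5,0,0,0,0,0,0,5,0,0,0,0,0,0,5,0,0,0,0,0,0,5,0,0,0,0,0,0,5,0,0,0,0,0,0,5]'
python3 e.py .5186 .2783 .1015 88.1
python3 - <<'E'
from h import *
np.set_printoptions(precision=4,suppress=True)
t=viewer.read_camera("top")[:,:,::-1];s=viewer.read_camera("side")[:,:,::-1]
g=proj("top",[.512,.083,.115])[0],proj("side",[.512,.083,.115])[0]
a,b=eye("top",t,g[0]),eye("side",s,g[1]);print(tri(a,b),at("top",a,.115),at("side",b,.115))
o=np.hstack([cv2.resize(t[180:250,170:320],(450,210)),np.zeros((210,350,3),np.uint8)]);o=np.vstack([o,np.zeros((390,800,3),np.uint8)])
o[120:600,360:]=cv2.resize(s[110:230,235:345],(440,480));o[:210,:450]=cv2.resize(t[180:250,170:320],(450,210))
cv2.imwrite("pics/g4.png",o)
E
```

```text
time: 13.2
tool_pos: [0.5182, 0.2785, 0.1018]
tcp_rot: [-2.258, -2.184, 0.0]
wrist_force: [0.6, 0.6, -4.9]
width: 0.147
grip_force: 87.9
time: 14.0
tool_pos: [0.5182, 0.2785, 0.1019]
tcp_rot: [2.258, 2.184, -0.0]
wrist_force: [0.2, 0.0, -5.5]
width: 0.145
grip_force: 87.9
t 14.0 shift [-0.21  0.39  0.37] turn [-0.    0.   -0.01] pos [518.21 278.53 101.87] F [ 0.21  0.05 -5.47] M [ 0.06 -0.01 -0.03] w 12.390976466017639 g 87.91597008705139
(array([0.5126, 0.0824, 0.1158]), np.float64(0.0012763296559624765)) [0.5134 0.0823 0.115 ] [0.5123 0.0835 0.115 ]
```

View pics/g4.png

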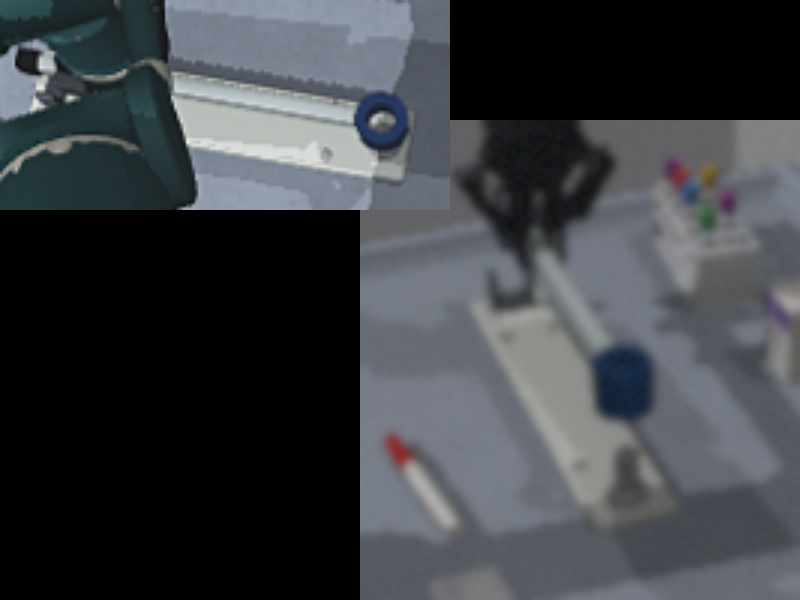

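The eye's centre is at about (0.5126,0.0824), right over the post. I'll do a quick level check from the bar's slope in the side pictures, with the table pose as reference.

```bash
python3 - <<'E'
from h import *
def chk(f,e,yaw,z):  # offset of bar brightness (px, perpendicular) vs level model
    g=cv2.imread(f).min(2).astype(np.float32);a=np.radians(yaw);d=np.array([np.cos(a),np.sin(a),0]);o=[]
    for l in np.arange(.035,.150,.01):
        X=np.array([*e,z])+d*l;p,q=proj("side",[X,X+d*.005]);t=(q-p)/np.linalg.norm(q-p);n=np.array([-t[1],t[0]])
        k=np.arange(-7,7.01,.25);P=p+k[:,None]*n
        v=cv2.remap(g,P[:,0].astype(np.float32)[None],P[:,1].astype(np.float32)[None],cv2.INTER_LINEAR)[0]
        w=np.clip(v-(np.median(v)*.5+v.max()*.5),0,None);o.append((w*k).sum()/w.sum())
    print(f,np.round(o,1),"slope px/100mm",np.polyfit(np.arange(.035,.150,.01),o,1)[0]/10)
chk("pics/side0.png",(.5365,-.329),81.8,.02);chk("pics/s1.png",(.5365,-.329),81.8,.04);chk("pics/s2.png",(.5122,.0848),88.1,.1354)
E
```

```text
pics/side0.png [-5.4  1.2  1.3  1.4  1.5  1.4  1.4  0.9  0.8  0.9  0.9  0.8] slope px/100mm 2.025882741724884
pics/s1.png [-6.1  0.7  0.9  0.9  0.9  0.7  0.2  0.1 -0.1 -0.  -0.   0. ] slope px/100mm 1.6154774621584906
pics/s2.png [3.9 6.2 1.  0.9 0.9 1.  0.8 0.9 0.9 0.9 0.9 1. ] slope px/100mm -2.8193209920498545
```

The bar's slope matches a level arm in the held pose, with a constant offset of about 0.9 px once the outliers at the eye end are left out. Handing in.

```bash
python3 -c "
from workcell import job;print(job.finish_job())"
```

```text
the job is handed in; nothing more can be done
None
```

The support arm is gripped at its balance point and held level and still about 4 cm above the stand, with the eye over the post to within about 2 mm by the cameras; the tail is over the fork by the known geometry only, as the gripper hid it from a direct check. The job was handed in at about 14 s.

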